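# Set block into a spring die set, plate held down on it

## Task

The steel set block with the flat handle has toppled over on the bench: pick it up, turn it upright onto its wide flanged foot and slide it under the spring-borne upper plate of the die set, in the bay with the thin landing plate, where the gap is high enough for it, fully home against the two dowel pins with its handle pointing straight out of the front. Let go of it, then press the upper plate down firmly until it sits flush on the block, and finish while holding the plate pressed down. Leave the other tools and parts on the bench where they lie.

Things in the scene. Friction and masses are not known exactly. Their poses are not given: they have to be found in the camera images.
- block_center (a point): Centre of the steel block of the loose set block (its handle not counted): 45 mm tall (own x, +x from foot to top), 40 wide (y), 36 deep (z), 0.32 kg; its foot is a 7 mm thick flange, 56 wide; a flat handle sticks out along +z from the middle of the front face. At the start it lies toppled on its back face, handle straight up (z up, x level), its top turned roughly away from the robot. Upright: own x up, handle level.
- block_handle (a point): Grip point on the centre line of the set block's handle, a straight flat bar 18 mm (own x) by 12 mm (y), 65 mm long along z; axes as block_center. It lies 68 mm from block_center along z and 4 mm along x, 15 mm short of the handle's end; 86 mm above the bench while toppled. Grip it across the 12 mm (y).
- set_block: The set block itself, same axes. Origin: middle of its back face (the face opposite the handle, on which it lies at the start), 18 mm from block_center.
- die_set: Fixed two-post die set. Origin: centre of its underside on the bench; +x from its open front to its back, z up. Lower shoe 140 (x) by 250 (y), 20 mm high. Guide posts with springs at x +45, y +100 and -100 mm, 108 mm high. Two bays side by side at x -34, y +48 and -48 mm: one holds the landing plate, the other the die block; which is where changes.
- landing: Fixed thin landing plate 64 x 64 x 6 mm on the shoe. Origin: centre of its underside, 20 mm above the bench; axes as die_set. Two dowel pins, 8 mm thick, 20 tall, at x +24, y +12 and -12 mm stop the block's back face. The gap above it is 53 mm: the upright block (45) fits. Fully home, block_center is at x +2, y 0, z +28.5 mm here, handle pointing along -x.
- die_block: Fixed square die block 64 x 64 x 24 mm with a round hole on top and four cap screws, on the shoe in the other bay. Origin: centre of its underside, 20 mm above the bench. Only 35 mm between it and the raised plate: the upright set block does not fit there.
- upper_plate (a joint): How far the upper plate is pressed down, m: 0 up, 0.008 when it sits on the set block on the landing plate, at most 0.026. It slides straight down its posts without tilting; springs push it up again: about 4 N to start it, 7 N at 8 mm; some 12 to 20 N in all hold it firmly on the block.
- plate_top (a point): Centre of the upper plate's flat top, where to press; moves with the plate, axes as die_set. The plate is 120 (x) by 250 (y) by 16 mm thick, centred over the shoe: front edge at die_set x -60 mm. Raised: underside 79, top 95 mm above the bench; a bearing collar round each post stands 8 mm higher.
- c_clamp: Bystander, loose: orange C-clamp lying on the bench, 134 x 89 x 18 mm.
- steel_block: Bystander, loose: small steel workpiece without a handle, 30 x 40 x 18 mm.
- hex_bolt: Bystander, loose: hexagon bolt, 59 x 22 x 20 mm.
- nut: Bystander, loose: hexagon nut, 28 x 24 x 13 mm.
- spanner: Bystander, loose: spanner lying flat, 217 x 38 x 7 mm.

How it is judged:
By the outcome, as a careful person would: the job done as asked, in the order asked, and still so for the second after the job is handed in, while the arm keeps its last pose, push and grip.
It also fails if it takes over 72 s, if anything falls off the work surface, if the arm or the gripper's body presses on something with over 40 N, if the wrist force passes 120 N, or if a joint passes its speed limit or range.

## Robot

A 7-joint arm with a two-finger parallel gripper is mounted at the origin on a cart in front of the work surface, level with it; the furniture and walls round the work are solid. World frame = base frame: x ahead of the robot, y to its left, z up, the work surface at z = 0. Lengths are in m, angles in rad, forces in N, time in s.
With the tool pointing down it reaches from about 0.425 to 1.025 m from the base axis. Payload 9.4 kg.
Tool frame: the origin (TCP) lies on the mounting face of the last link; the fingertips stand 186 mm ahead of it and the grasp point (between the pads) lies 167 mm ahead of it; z points along the fingers, y is the line along which they close (so a half turn about z gives the same grasp; the last joint's range is limited). The gripper opens to 93 mm and grips with 3 to 60 N. Pads are 15 mm wide; open, the fingers measure 128 mm over their backs; the gripper's body (75 mm by 188 mm) begins 65 mm behind the grasp point.
Start: joints at [1.25, 0.599, -0.003, 1.599, 0.002, 0.943, -0.08], TCP at [0.175, -0.704, 0.405] pointing down, gripper open.
Joint ranges: [-2.57, 2.57], [-0.35, 1.97], [-1.29, 1.29], [0.11, 2.56], [-1.05, 4.19], [0.11, 1.86], [-2.63, 2.63]. Speed limits (rad/s): [2.22, 2.22, 3.01, 3.01, 3.14, 3.14, 3.14].

## Interface

Orientations are given as a 3x3 rotation matrix whose columns are the frame's x, y, z axes.
In Python, from rig import monitor, imaging, job gives the robot as it stands.
- The arm moves only by the tool drive_tool, never from a script. Its argument "moves" is a list of rows, each a list of 3 entries, a list of its own where there are three numbers: the shift along the tool's x, y, z in mm, then the turn, a rotation vector about the tool's x, y, z in rad, then the opening in per cent of the stroke, from 0 (shut) to 100 (fully open). In form: [[[dx, dy, dz], [rx, ry, rz], jaw], ...]. A call has 1 to 5 rows; each row shifts and turns the commanded pose from where the row before left it, along the tool's axes as they then stand; what a row does not reach is not made up. A row lasts 1/10 s, in which the tool goes at most 50 mm and 8.59 degrees, less where a joint would pass 70% of its speed; a pose out of reach is approached as far as the arm can. A call with a gripper value outside its range is refused whole. The fingers move at their own pace and stop on an object; "force" is the grip in N (left out, the last holds). Time passes only in rows, so rows that do not move let the fingers close. It gives the time, the measured TCP pose, the force, the opening and the grip force at its end, in the units of the state.
- monitor.read_state(): the state, without advancing time (a new reading comes with each control period).
- imaging.read_camera(name): name is "scene" or "side" or "wrist"; returns the picture (400x640x3 uint8, red, green, blue); there is no depth.
- imaging.camera_info(name): a dict with "fx", "fy", "cx", "cy" (pixels), "extrinsics" (4x4, takes a point from world to camera coordinates). Camera axes: x right, y down, z forward; pixel columns grow to the right and rows downward; lengths in m; the calibration is good to about 2 mm. The wrist camera is an equidistant fisheye: a pixel r from the principal point sees the ray r / f radians off the axis. A picture is of the moment at which its call begins: read the wrist's pose just before it. camera_info takes no time and is no camera call; for the wrist camera it gives the pose at the moment of the call.
- job.finish_job(): hands the job in; it is judged then, once.
The state is a dict: "time_s": time; "joints": joint angles; "qvel": joint speeds; "joint_efforts": joint torques, N m; "eef_pos": TCP position; "tcp_rot": TCP orientation; "force": force on the tool from outside, world axes, zero at the start; "ft_torque": the same for the moment, N m; "gripper_width": finger opening in m; "finger_force": force on a finger pad.
Only numpy, scipy, OpenCV 4.12 (cv2) and the standard library are available. Lean on these libraries where they do the work, as an engineer would, in place of code of your own. Each camera call takes 0.05 s, during which the arm holds its last target. There are 200 camera calls.

## Working session

There is one attempt and no reset: what is moved stays moved. The work goes in short steps, Python scripts to look and compute and a tool call to move; the robot and the scene stay as the last step left them, time stands still between calls to the robot, and variables do not carry over. Pictures are saved under pics/ and viewed, at most 10 in all, crops included, and the job is handed in when it is done.

Besides the shell and the picture viewer there is one more tool, called as a command line: name --argument value ..., lists and objects as JSON in quotes. drive_tool: Moves the arm, as the interface text tells. Its arguments: {"type":"object","properties":{"moves":{"type":"array","items":{"type":"array"}},"force":{"type":"number"}},"required":["moves"]}

```bash
mkdir -p pics; python3 - <<'E'
from rig import monitor, imaging
import cv2,numpy as np
s=monitor.read_state();print({k:np.round(v,3).tolist() for k,v in s.items()})
for n in ("scene","side","wrist"):
    i=imaging.camera_info(n);print(n,i)
    cv2.imwrite(f"pics/{n}0.png",cv2.cvtColor(imaging.read_camera(n),cv2.COLOR_RGB2BGR))
E
```

```text
{'time_s': 0.0, 'joints': [1.25, 0.6, -0.003, 1.6, 0.002, 0.943, -0.08], 'qvel': [-0.001, 0.001, 0.001, 0.001, -0.0, -0.0, 0.0], 'joint_efforts': [0.001, -76.507, 1.497, -25.236, -0.052, 0.017, 0.0], 'eef_pos': [0.175, -0.703, 0.404], 'tcp_rot': [[0.97, 0.241, -0.001], [0.241, -0.97, 0.001], [-0.0, -0.002, -1.0]], 'force': [0.025, 0.496, -0.189], 'ft_torque': [-0.006, 0.032, 0.041], 'finger_force': 0.0, 'gripper_width': 0.093}
scene {'fx': 367.5514290117821, 'fy': 367.5514290117821, 'cx': 315.29008496535, 'cy': 203.74121555852372, 'extrinsics': array([[-0.68652563, -0.72679449,  0.02126797,  0.34437509],
       [-0.45839276,  0.40991932, -0.78856973,  0.33353805],
       [ 0.56440998, -0.55112242, -0.61457745,  0.79909648],
       [ 0.        ,  0.        ,  0.        ,  1.        ]])}
side {'fx': 388.25284382411775, 'fy': 388.25284382411775, 'cx': 320.22246735880725, 'cy': 199.78594802177466, 'extrinsics': array([[-0.9492759 , -0.31351063,  0.02421475,  0.47023996],
       [-0.13781944,  0.34561025, -0.92820222,  0.16651641],
       [ 0.28263239, -0.88445726, -0.37128734,  0.81952274],
       [ 0.        ,  0.        ,  0.        ,  1.        ]])}
wrist {'fx': 309.70691628693146, 'fy': 309.70691628693146, 'cx': 316.2914467172383, 'cy': 198.34511252644228, 'extrinsics': array([[ 0.24122372, -0.97046728, -0.00209291, -0.72351081],
       [-0.93953214, -0.23407344,  0.24997797, -0.02890095],
       [-0.24308534, -0.05833426, -0.96824926,  0.39060297],
       [ 0.        ,  0.        ,  0.        ,  1.        ]])}
```

View pics/scene0.png

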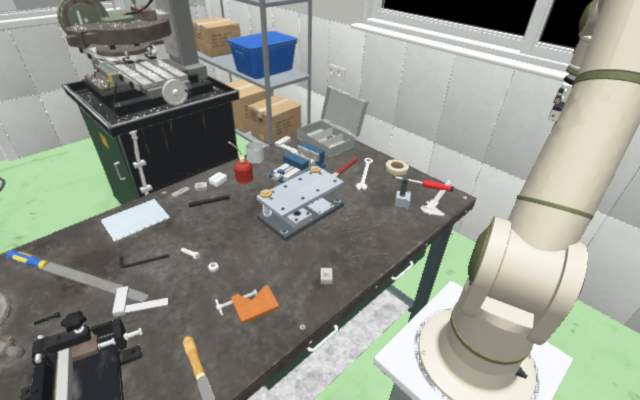

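View pics/side0.png

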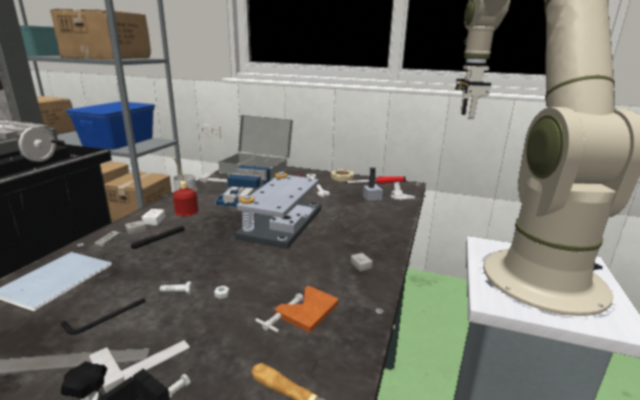

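The set block stands at scene (403,197), its handle at (404,182), and at side (373,190). The die set is centred near scene (300,200). I'll zoom in on both.

```bash
python3 - <<'E'
import cv2,numpy as np
a=cv2.imread("pics/scene0.png")[155:245,245:425];b=cv2.imread("pics/side0.png")[160:250,225:405]
f=lambda x:cv2.resize(x,None,fx=4.4,fy=3.3*4.4/3.3*0.75 if 0 else 3.3,interpolation=cv2.INTER_CUBIC)
f=lambda x:cv2.resize(x,(600,300),interpolation=cv2.INTER_CUBIC)
cv2.imwrite("pics/z0.png",np.vstack([f(a),f(b)]))
E
```

```text
(no output)
```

View pics/z0.png

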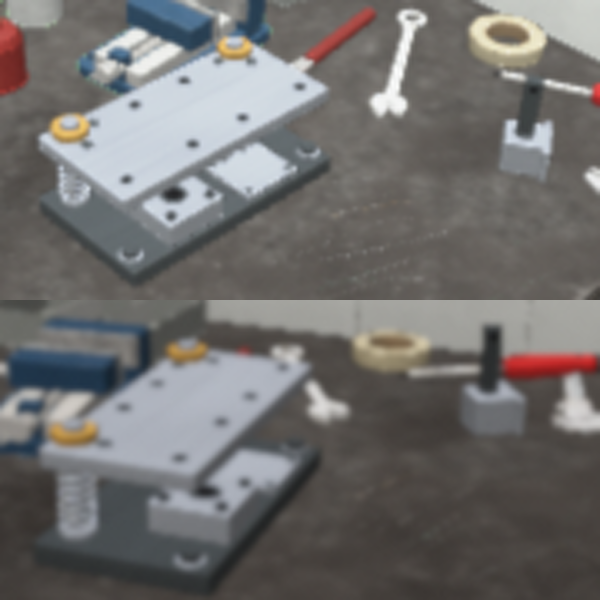

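```bash
cat > h.py <<'E'
import numpy as np, cv2
from rig import monitor, imaging
from scipy.optimize import least_squares
def rz(a): c,s=np.cos(a),np.sin(a); return np.array([[c,-s,0],[s,c,0],[0,0,1.]])
def proj(i,P):
    E=i["extrinsics"]; q=np.atleast_2d(P)@E[:3,:3].T+E[:3,3]
    n=q[:,:2]/q[:,2:]
    if i.get('fish'):
        r=np.linalg.norm(n,axis=1,keepdims=True); n=n*np.arctan2(np.linalg.norm(q[:,:2],axis=1),q[:,2])[:,None]/np.maximum(r,1e-9)
    return n*[i["fx"],i["fy"]]+[i["cx"],i["cy"]]
def fit(obs,x0):
    """obs: list of (info, pts Nx3 local, px Nx2); solves x,y,yaw"""
    f=lambda p: np.concatenate([(proj(i,np.array(L)@rz(p[2]).T+[p[0],p[1],0])-U).ravel() for i,L,U in obs])
    return least_squares(f,x0,loss='soft_l1'),f
def info(n):
    i=dict(imaging.camera_info(n)); i['fish']=n=='wrist'; return i
E
python3 - <<'E'
from h import *
sc,si=info('scene'),info('side')
Z=lambda a:np.array(a)/3.3333
top=lambda x,y,z:(x/1e3,y/1e3,z/1e3)
L=[top(45,100,105),top(45,-100,105),top(60,125,95),top(-60,125,95),top(-60,-125,95),top(70,125,20),top(-70,125,20),top(-70,-125,20)]
A=Z([(68,120),(235,42),(40,142),(133,190),(328,88),(40,203),(135,270),(330,160)])+[245,155]
B=Z([(73,128),(187,47),(42,152),(195,168),(312,62),(38,245),(210,283),(320,152)])+[225,160]
for x0 in ([.7,-.3,0],[.7,-.3,-1],[.7,-.3,1.]):
    r,f=fit([(sc,L,A),(si,L,B)],x0);print(r.x,r.cost)
print(np.round(f(r.x),1))
# block: handle tip + base
Lh=[(0,0,.101)]
r2=least_squares(lambda p:np.r_[(proj(sc,[p[0],p[1],.101])-(Z([531,80])+[245,155])).ravel(),(proj(si,[p[0],p[1],.101])-(Z([492,27])+[225,160])).ravel()],[.5,-.5]);print(r2.x,r2.fun)
E
```

```text
[ 0.6191877  -0.05003805  0.00879349] 16.382174234831247
[ 0.6191877  -0.05003806  0.00879348] 16.382174234832046
[ 0.6191877  -0.05003806  0.00879348] 16.38217423483185
[ 0.5  1.6 -0.6  0.6 -0.8 -1.1 -2.5  3.8  0.4 -0.  -0.9 -1.4  0.   1.5
  0.4 -1.3  0.7 -0.7 -0.2 -0.5 -0.6 -1.1  1.   1.4  0.1  0.1 -1.3 -1.
  0.8 -2.9  0.4 -1.9]
[ 0.4352878  -0.32091566] [ 0.03452186  0.27393118 -0.09929557 -0.36192093]
```

View pics/wrist0.png

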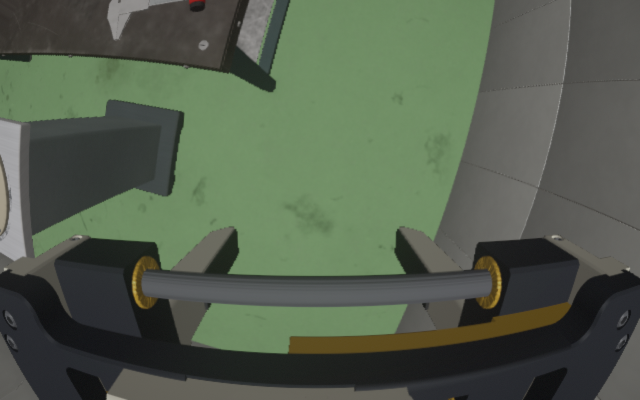

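Die set pose (0.619, -0.050), yaw about 0. The landing bay is on the -y side, around (0.585, -0.098). The handle is near (0.435, -0.321). Next I move above it.

drive_tool --moves '[[[31, -32, 0], [0, 0, 0], 100], [[31, -32, 0], [0, 0, 0], 100], [[31, -32, 0], [0, 0, 0], 100], [[31, -32, 0], [0, 0, 0], 100], [[31, -32, 0], [0, 0, 0], 100]]'

```text
time_s: 0.65
eef_pos: [0.2874, -0.5092, 0.4046]
tcp_rot: [[0.97, 0.241, -0.0], [0.241, -0.97, 0.0], [-0.0, -0.0, -1.0]]
force: [0.5, -0.4, -1.0]
gripper_width: 0.093
finger_force: 0.0
```

drive_tool --moves '[[[31, -32, 0], [0, 0, 0], 100], [[31, -32, 0], [0, 0, 0], 100], [[31, -32, 0], [0, 0, 0], 100], [[31, -32, 0], [0, 0, 0], 100], [[31, -32, 0], [0, 0, 0], 100]]'

```text
time_s: 1.15
eef_pos: [0.3991, -0.3165, 0.4047]
tcp_rot: [[0.97, 0.241, -0.0], [0.241, -0.97, -0.0], [-0.0, 0.0, -1.0]]
force: [1.3, -0.4, -0.4]
gripper_width: 0.0934
finger_force: 0.0
```

drive_tool --moves '[[[0, 0, 0], [0, 0, 0.12], 100], [[0, 0, 0], [0, 0, 0.12], 100], [[0, 0, 0], [0, 0, 0], 100], [[0, 0, 0], [0, 0, 0], 100]]'

```text
time_s: 1.55
eef_pos: [0.3986, -0.3182, 0.4047]
tcp_rot: [[1.0, 0.007, -0.0], [0.007, -1.0, -0.0], [-0.0, 0.0, -1.0]]
force: [-0.2, 0.3, 0.2]
gripper_width: 0.0929
finger_force: 0.0
```

```bash
python3 - <<'E'
from h import *
s=monitor.read_state();print({k:np.round(s[k],3).tolist() for k in ('time_s','joints','eef_pos','tcp_rot')})
i=info('wrist');im=imaging.read_camera('wrist');cv2.imwrite('pics/w1.png',im[:,:,::-1])
print(repr(i))
for P in ([.435,-.321,.101],[.435,-.321,0],[.585,-.098,.026]): print(proj(i,P))
E
```

```text
{'time_s': 1.55, 'joints': [0.551, 0.343, 0.014, 2.087, -0.007, 0.712, -0.993], 'eef_pos': [0.399, -0.318, 0.405], 'tcp_rot': [[1.0, 0.007, -0.0], [0.007, -1.0, -0.0], [-0.0, 0.0, -1.0]]}
{'fx': 309.70691628693146, 'fy': 309.70691628693146, 'cx': 316.2914467172383, 'cy': 198.34511252644228, 'extrinsics': array([[ 7.06781894e-03, -9.99974844e-01, -5.98360980e-04,
        -3.20113769e-01],
       [-9.68144533e-01, -6.99261255e-03,  2.50294359e-01,
         3.54589776e-01],
       [-2.50292247e-01, -1.18973530e-03, -9.68169601e-01,
         4.89107293e-01],
       [ 0.00000000e+00,  0.00000000e+00,  0.00000000e+00,
         1.00000000e+00]]), 'fish': True}
[[320.5265748  155.87793092]]
[[319.47754914 146.50823701]]
[[145.75815908  38.30623101]]
```

View pics/w1.png

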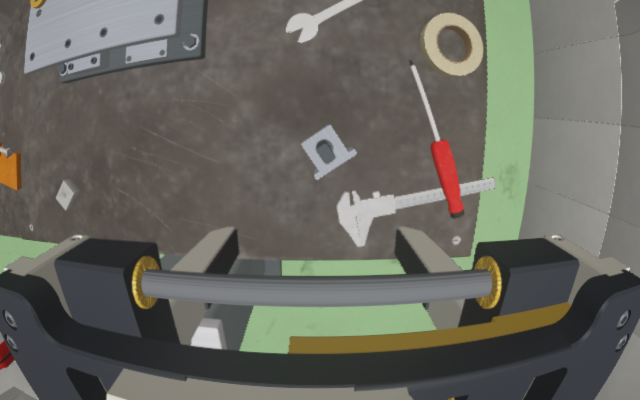

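The toppled block is at wrist (327,152). Its flange faces the robot, from (318,178) to (355,154), and its top points away and to the left. I'll zoom in for the yaw.

```bash
python3 - <<'E'
import cv2
a=cv2.imread("pics/w1.png")[115:190,285:375]
cv2.imwrite("pics/z1.png",cv2.resize(a,None,fx=7,fy=7,interpolation=cv2.INTER_CUBIC))
E
```

```text
(no output)
```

View pics/z1.png

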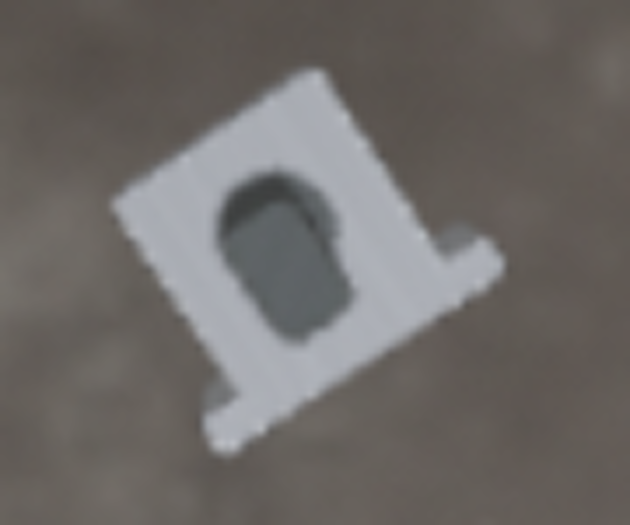

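```bash
python3 - <<'E'
from h import *
i=info('wrist')
Z=lambda a:np.array(a)/7.+[284.55,114.55]
L=np.array([(-22.5,28,36),(-22.5,-28,36),(22.5,20,36),(22.5,-20,36),(4,0,101)])/1e3
U=Z([(222,455),(505,262),(113,203),(322,68),(287,268)])
r,f=fit([(i,L,U)],[.43,-.32,.5]);print(r.x,np.round(f(r.x),2))
p=r.x;h=rz(p[2])@[.004,0,.086]+[p[0],p[1],0];print('grip',h)
E
```

```text
[ 0.4342871  -0.32818455  0.59576143] [ 0.2   0.07  0.81  0.89 -0.56 -0.36 -0.73 -0.78  0.22  0.2 ]
grip [ 0.43759799 -0.32594     0.086     ]
```

drive_tool --moves '[[[0, 0, 0], [0, 0, -0.147], 100], [[0, 0, 0], [0, 0, -0.147], 100], [[0, 0, 0], [0, 0, -0.147], 100], [[0, 0, 0], [0, 0, -0.147], 100], [[40, 5, 0], [0, 0, 0], 100]]'

```text
time_s: 2.1
eef_pos: [0.4307, -0.3033, 0.4046]
tcp_rot: [[0.83, 0.558, -0.003], [0.558, -0.83, -0.001], [-0.003, -0.001, -1.0]]
force: [1.0, -1.3, 0.3]
gripper_width: 0.093
finger_force: 0.0
```

drive_tool --moves '[[[40, 5, 0], [0, 0, 0], 100], [[40, 5, 0], [0, 0, 0], 100], [[40, 5, 0], [0, 0, 0], 100], [[40, 5, 0], [0, 0, 0], 100], [[38, 4, 0], [0, 0, 0], 100]]'

```text
time_s: 2.6
eef_pos: [0.6136, -0.2092, 0.4045]
tcp_rot: [[0.829, 0.559, -0.0], [0.559, -0.829, 0.0], [0.0, -0.0, -1.0]]
force: [-0.3, -0.9, -0.9]
gripper_width: 0.0934
finger_force: 0.0
```

drive_tool --moves '[[[0, 0, 0], [0, -0.131, 0], 100], [[0, 0, 0], [0, -0.131, 0], 100], [[0, 0, 0], [0, -0.131, 0], 100], [[0, 0, 0], [0, -0.131, 0], 100], [[0, 0, 0], [0, -0.131, 0], 100]]'

```text
time_s: 3.1
eef_pos: [0.6123, -0.2099, 0.4048]
tcp_rot: [[0.655, 0.559, -0.509], [0.442, -0.829, -0.342], [-0.613, -0.001, -0.79]]
force: [-0.6, -0.1, -0.5]
gripper_width: 0.0929
finger_force: 0.0
```

drive_tool --moves '[[[0, 0, 0], [0, -0.131, 0], 100], [[0, 0, 0], [0, 0, 0], 100], [[0, 0, 0], [0, 0, 0], 100]]'

```text
time_s: 3.4
eef_pos: [0.6124, -0.2096, 0.404]
tcp_rot: [[0.587, 0.559, -0.586], [0.397, -0.829, -0.393], [-0.705, -0.001, -0.709]]
force: [-1.4, 0.3, 0.1]
gripper_width: 0.0928
finger_force: 0.0
```

```bash
cat >> h.py <<'E'
def goto(p,R=None):
    """shift in tool axes (mm) and the rotation vector (tool axes) to reach TCP p, orientation R"""
    s=monitor.read_state();R0=np.array(s['tcp_rot']);print('t',round(s['time_s'],2),'pos',np.round(s['eef_pos'],4),'q',np.round(s['joints'],2).tolist())
    print('shift',np.round(1e3*R0.T@(np.array(p)-s['eef_pos']),1),'turn',np.round(cv2.Rodrigues(R0.T@(R0 if R is None else R))[0].ravel(),3))
def tool(head,phi):
    """phi: tilt of tool z from down towards -heading"""
    c,s=np.cos(phi),np.sin(phi)
    return rz(head)@np.array([[c,0,-s],[0,-1,0],[-s,0,-c]])
E
python3 - <<'E'
from h import *
R=tool(.596,np.pi/4);g=np.array([.4376,-.3259,.086])
goto(g-R[:,2]*.167,R);goto(g-R[:,2]*.297,R)
E
```

```text
t 3.4 pos [ 0.6124 -0.2096  0.404 ] q [0.08, 0.64, 0.09, 1.66, 0.46, 1.48, -1.01]
shift [ 75.9  -1.3 206.5] turn [-0.003 -0.002 -0.001]
t 3.4 pos [ 0.6124 -0.2096  0.404 ] q [0.08, 0.64, 0.09, 1.66, 0.46, 1.48, -1.01]
shift [76.2 -1.7 76.5] turn [-0.003 -0.002 -0.001]
```

drive_tool --moves '[[[25, 0, 25], [0, 0, 0], 100], [[25, 0, 25], [0, 0, 0], 100], [[26, -1, 27], [0, 0, 0], 100], [[0, 0, 30], [0, 0, 0], 60], [[0, 0, 30], [0, 0, 0], 60]]' --force 45

```text
time_s: 3.9
eef_pos: [0.5752, -0.2334, 0.2532]
tcp_rot: [[0.589, 0.558, -0.585], [0.396, -0.83, -0.392], [-0.705, -0.001, -0.71]]
force: [0.7, -0.0, 0.1]
gripper_width: 0.0812
finger_force: 0.0
```

drive_tool --moves '[[[0, 0, 30], [0, 0, 0], 60], [[0, 0, 25], [0, 0, 0], 60], [[0, 0, 15], [0, 0, 0], 60], [[0, 0, 0], [0, 0, 0], 60], [[0, 0, 0], [0, 0, 0], 60]]'

```text
time_s: 4.4
eef_pos: [0.535, -0.2608, 0.2052]
tcp_rot: [[0.589, 0.557, -0.586], [0.394, -0.831, -0.393], [-0.706, 0.0, -0.709]]
force: [1.0, 0.7, 0.6]
gripper_width: 0.0558
finger_force: 0.0
```

```bash
python3 - <<'E'
from h import *
R=tool(.596,np.pi/4);g=np.array([.4376,-.3259,.086])
goto(g-R[:,2]*.167,R)
i=info('wrist');im=imaging.read_camera('wrist');cv2.imwrite('pics/w2.png',im[:,:,::-1])
print(proj(i,g),monitor.read_state()['force'])
E
```

```text
t 4.4 pos [ 0.535  -0.2608  0.2052] q [0.15, 0.84, 0.11, 1.91, 0.56, 1.05, -1.17]
shift [ 1.5 -0.8  0.1] turn [-0.004 -0.002 -0.004]
[[316.42667811 254.38612724]] [0.53171489 0.51149011 0.33469262]
```

View pics/w2.png

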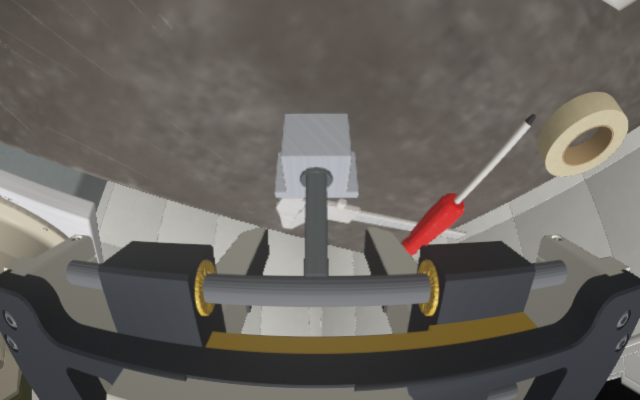

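The handle is centred between the fingers, running from (316,180) to (316,280). I'll back off 5 mm for tip clearance, close, and lift.

drive_tool --moves '[[[1, -1, -5], [0, 0, 0], 40], [[0, 0, 0], [0, 0, 0], 0], [[0, 0, 0], [0, 0, 0], 0], [[0, 0, 0], [0, 0, 0], 0], [[0, 0, 0], [0, 0, 0], 0]]' --force 45

```text
time_s: 4.95
eef_pos: [0.5378, -0.2571, 0.2075]
tcp_rot: [[0.586, 0.558, -0.587], [0.394, -0.83, -0.395], [-0.708, 0.0, -0.707]]
force: [-0.1, -0.4, 0.6]
gripper_width: 0.0204
finger_force: 0.0
```

drive_tool --moves '[[[0, 0, 0], [0, 0, 0], 0], [[0, 0, 0], [0, 0, 0], 0], [[0, 0, 0], [0, 0, 0], 0], [[0, 0, 0], [0, 0, 0], 0], [[0, 0, 0], [0, 0, 0], 0]]'

```text
time_s: 5.45
eef_pos: [0.5378, -0.2572, 0.2073]
tcp_rot: [[0.587, 0.558, -0.587], [0.394, -0.83, -0.395], [-0.707, -0.0, -0.707]]
force: [1.3, -0.2, -1.8]
gripper_width: 0.0116
finger_force: 45.0
```

```bash
python3 - <<'E'
from h import *
s=monitor.read_state();print(s['time_s'],s['gripper_width'],s['finger_force'],s['force'],s['eef_pos'])
R0=np.array(s['tcp_rot']);h=.596
Rb=rz(h)  # block axes toppled = x heading, z up
b=R0.T@(np.array([.4343,-.3282,.018])-s['eef_pos']);RB=R0.T@Rb
np.savez('g1.npz',b=b,RB=RB);print(b)
E
```

```text
5.45 0.011554188179673094 44.97990667819977 [ 1.25697137 -0.17324678 -1.84205561] [ 0.53778458 -0.25717202  0.20731607]
[0.04520136 0.00121886 0.2225982 ]
```

drive_tool --moves '[[[-15, 0, -15], [0, 0, 0], 0], [[-30, 0, -30], [0, 0, 0], 0], [[-30, 0, -30], [0, 0, 0], 0], [[-30, 0, -30], [0, 0, 0], 0], [[-15, 0, -15], [0, 0, 0], 0]]'

```text
time_s: 5.95
eef_pos: [0.5377, -0.2573, 0.3804]
tcp_rot: [[0.589, 0.557, -0.585], [0.394, -0.83, -0.395], [-0.706, 0.002, -0.708]]
force: [-0.0, -0.0, -3.6]
gripper_width: 0.0116
finger_force: 45.0
```

drive_tool --moves '[[[0, 0, 0], [0, 0.1, 0], 0], [[0, 0, 0], [0, 0.13, 0], 0], [[0, 0, 0], [0, 0.13, 0], 0], [[0, 0, 0], [0, 0.13, 0], 0], [[0, 0, 0], [0, 0.13, 0], 0]]'

```text
time_s: 6.45
eef_pos: [0.5373, -0.2568, 0.3771]
tcp_rot: [[0.819, 0.558, -0.134], [0.551, -0.83, -0.09], [-0.161, -0.0, -0.987]]
force: [-0.1, 1.5, -4.4]
gripper_width: 0.0117
finger_force: 45.0
```

drive_tool --moves '[[[0, 0, 0], [0, 0.13, 0], 0], [[0, 0, 0], [0, 0.13, 0], 0], [[0, 0, 0], [0, 0.13, 0], 0], [[0, 0, 0], [0, 0.13, 0], 0], [[0, 0, 0], [0, 0.13, 0], 0]]'

```text
time_s: 6.95
eef_pos: [0.537, -0.2567, 0.3771]
tcp_rot: [[0.733, 0.558, 0.388], [0.493, -0.83, 0.261], [0.468, -0.0, -0.884]]
force: [0.2, 0.9, -6.2]
gripper_width: 0.0119
finger_force: 45.0
```

drive_tool --moves '[[[0, 0, 0], [0, 0.13, 0], 0], [[0, 0, 0], [0, 0.13, 0], 0], [[0, 0, 0], [0, 0.041, 0], 0], [[0, 0, 0], [0, 0, 0], 0]]'

```text
time_s: 7.35
eef_pos: [0.5361, -0.2589, 0.3754]
tcp_rot: [[0.59, 0.556, 0.586], [0.391, -0.831, 0.395], [0.707, -0.004, -0.707]]
force: [0.5, -0.9, -4.1]
gripper_width: 0.0115
finger_force: 45.0
```

```bash
python3 - <<'E'
from h import *
s=monitor.read_state();print(s['time_s'],s['gripper_width'],s['finger_force'],s['force'],np.round(s['tcp_rot'],3))
g=np.load('g1.npz');h=.596
Rb=rz(h)@np.array([[0,0,-1],[0,1,0],[1,0,0]],float)
R=Rb@g['RB'].T
c=np.array([.49,-.285,.0225+.003])
goto(c-R@g['b'],R);goto(c+[0,0,.06]-R@g['b'],R)
print('now',np.array(s['eef_pos'])+np.array(s['tcp_rot'])@g['b'])
E
```

```text
7.35 0.011503119747434792 44.99675631523132 [ 0.54986174 -0.90362934 -4.10173259] [[ 0.59   0.556  0.586]
 [ 0.391 -0.831  0.395]
 [ 0.707 -0.004 -0.707]]
t 7.35 pos [ 0.5361 -0.2589  0.3754] q [1.16, 0.67, -0.97, 2.03, -0.48, 0.26, -0.11]
shift [-329.9   -2.4  -12.4] turn [ 0.005  0.    -0.005]
t 7.35 pos [ 0.5361 -0.2589  0.3754] q [1.16, 0.67, -0.97, 2.03, -0.48, 0.26, -0.11]
shift [-287.5   -2.7  -54.9] turn [ 0.005  0.    -0.005]
now [ 0.69387063 -0.15430045  0.24987016]
```

drive_tool --moves '[[[-20, 0, -4], [0, 0, 0], 0], [[-36, 0, -7], [0, 0, 0], 0], [[-36, 0, -7], [0, 0, 0], 0], [[-36, 0, -7], [0, 0, 0], 0], [[-36, 0, -7], [0, 0, 0], 0]]'

```text
time_s: 7.85
eef_pos: [0.4219, -0.3346, 0.2829]
tcp_rot: [[0.588, 0.559, 0.584], [0.397, -0.829, 0.394], [0.705, -0.0, -0.71]]
force: [1.2, -1.8, -3.3]
gripper_width: 0.0117
finger_force: 45.0
```

drive_tool --moves '[[[-36, 0, -7], [0, 0, 0], 0], [[-36, 0, -7], [0, 0, 0], 0], [[-36, 0, -7], [0, 0, 0], 0], [[-15, -3, -2], [0.005, 0, -0.005], 0], [[0, 0, 0], [0, 0, 0], 0]]'

```text
time_s: 8.35
eef_pos: [0.334, -0.3901, 0.2118]
tcp_rot: [[0.588, 0.563, 0.582], [0.397, -0.827, 0.399], [0.705, -0.003, -0.709]]
force: [0.6, 0.0, -3.1]
gripper_width: 0.0114
finger_force: 45.0
```

```bash
python3 - <<'E'
from h import *
s=monitor.read_state();print(s['gripper_width'],s['finger_force'],s['force'])
g=np.load('g1.npz');h=.596
Rb=rz(h)@np.array([[0,0,-1],[0,1,0],[1,0,0]],float)
R=Rb@g['RB'].T
c=np.array([.49,-.285,.0225+.003])
goto(c-R@g['b'],R)
print('now',np.array(s['eef_pos'])+np.array(s['tcp_rot'])@g['b'])
a=imaging.read_camera('side')[130:280,280:480];b=imaging.read_camera('wrist')[0:230,200:430]
f=lambda x,w:cv2.resize(x,(w,400),interpolation=cv2.INTER_CUBIC)
cv2.imwrite('pics/c3.png',np.hstack([f(a,400),f(b,400)])[:,:,::-1])
E
```

```text
0.011351625900723233 44.99672055244446 [ 0.5683271   0.04734589 -3.06871219]
t 8.35 pos [ 0.334  -0.3901  0.2118] q [1.57, 0.95, -0.95, 2.19, -0.27, 0.21, 0.21]
shift [-43.6   0.1  42.3] turn [-0.     0.003  0.002]
now [ 0.49065409 -0.28449253  0.08574684]
```

View pics/c3.png

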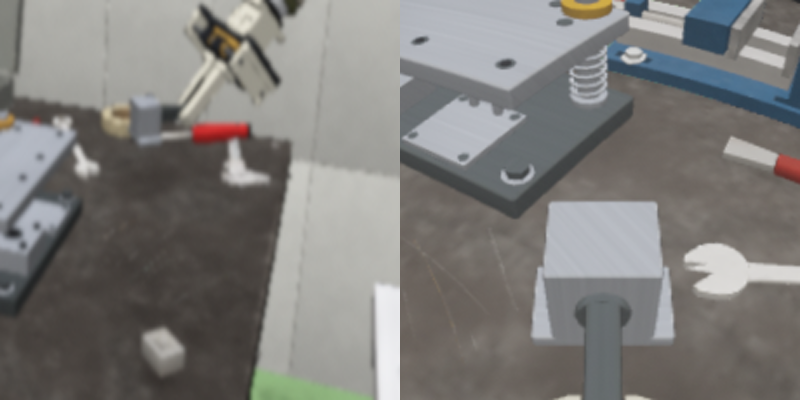

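The block hangs upright, flange at the bottom, and the spot below is clear. I'll lower it.

drive_tool --moves '[[[-14, 0, 14], [0, 0, 0], 0], [[-14, 0, 14], [0, 0, 0], 0], [[-12, 0, 11], [0, 0, 0], 0], [[-3, 0, 3], [0, 0, 0], 0], [[0, 0, 0], [0, 0, 0], 0]]'

```text
time_s: 8.95
eef_pos: [0.3354, -0.3896, 0.1531]
tcp_rot: [[0.584, 0.565, 0.583], [0.399, -0.825, 0.4], [0.707, -0.001, -0.707]]
force: [-0.1, -0.2, -4.0]
gripper_width: 0.012
finger_force: 45.0
```

drive_tool --moves '[[[-1, 0, 1], [0, 0, 0], 0], [[-0.7, 0, 0.7], [0, 0, 0], 0], [[0, 0, 0], [0, 0, 0], 0]]'

```text
time_s: 9.25
eef_pos: [0.3348, -0.3901, 0.1512]
tcp_rot: [[0.584, 0.564, 0.584], [0.399, -0.826, 0.398], [0.707, 0.001, -0.708]]
force: [-0.4, 0.2, -3.6]
gripper_width: 0.0116
finger_force: 45.0
```

```bash
python3 - <<'E'
from h import *
s=monitor.read_state();print(s['gripper_width'],s['force'],s['ft_torque'],np.round(s['joints'],2))
g=np.load('g1.npz')
print('now',np.array(s['eef_pos'])+np.array(s['tcp_rot'])@g['b']);print(np.round(np.array(s['tcp_rot'])@g['RB'],3))
E
```

```text
0.011619968728951706 [-0.39737855  0.17013671 -3.60616458] [-0.86788662  1.20645995  0.0039606 ] [ 1.55  1.06 -0.9   2.2  -0.24  0.12  0.26]
now [ 0.49188221 -0.28444976  0.02561938]
[[-0.003 -0.564 -0.826]
 [ 0.004  0.826 -0.564]
 [ 1.    -0.005  0.   ]]
```

drive_tool --moves '[[[14, 0, 14], [0, 0, 0], 0], [[-0.7, 0, 0.7], [0, 0, 0], 0], [[-0.7, 0, 0.7], [0, 0, 0], 0], [[0, 0, 0], [0, 0, 0], 0]]'

```text
time_s: 9.65
eef_pos: [0.3514, -0.3805, 0.1496]
tcp_rot: [[0.584, 0.565, 0.583], [0.399, -0.825, 0.4], [0.707, -0.001, -0.708]]
force: [0.2, -0.4, -3.6]
gripper_width: 0.012
finger_force: 45.0
```

drive_tool --moves '[[[-0.7, 0, 0.7], [0, 0, 0], 0], [[0, 0, 0], [0, 0, 0], 0]]'

```text
time_s: 9.85
eef_pos: [0.3513, -0.3805, 0.1489]
tcp_rot: [[0.584, 0.565, 0.583], [0.399, -0.825, 0.4], [0.707, -0.001, -0.707]]
force: [-2.0, -1.8, 1.5]
gripper_width: 0.0113
finger_force: 45.0
```

```bash
python3 - <<'E'
from h import *
s=monitor.read_state();print(s['gripper_width'],s['force'],s['ft_torque'],np.round(s['joints'],2))
g=np.load('g1.npz')
print('now',np.array(s['eef_pos'])+np.array(s['tcp_rot'])@g['b']);print(np.round(np.array(s['tcp_rot'])@g['RB'],3))
E
```

```text
0.011307731977682183 [-1.98955345 -1.76186539  1.51604943] [-3.32793612e-01  5.85013093e-01 -3.00664879e-05] [ 1.5   1.05 -0.88  2.2  -0.53  0.11  0.52]
now [ 0.5081736  -0.27442996  0.02355168]
[[-0.002 -0.565 -0.825]
 [ 0.002  0.825 -0.565]
 [ 1.    -0.003 -0.001]]
```

drive_tool --moves '[[[-0.4, 0, 0.4], [0, 0, 0], 0], [[0, 0, 0], [0, 0, 0], 50], [[0, 0, 0], [0, 0, 0], 50], [[0, 0, 0], [0, 0, 0], 50], [[0, 0, 0], [0, 0, 0], 50]]'

```text
time_s: 10.35
eef_pos: [0.3513, -0.3803, 0.1478]
tcp_rot: [[0.584, 0.565, 0.583], [0.399, -0.825, 0.401], [0.707, -0.002, -0.707]]
force: [0.1, -0.1, -0.6]
gripper_width: 0.039
finger_force: 0.0
```

drive_tool --moves '[[[10, 0, -10], [0, 0, 0], 50], [[20, 0, -20], [0, 0, 0], 50], [[30, 0, -30], [0, 0, 0], 60], [[30, 0, -30], [0, 0, 0], 60], [[30, 0, -30], [0, 0, 0], 60]]'

```text
time_s: 10.85
eef_pos: [0.3515, -0.3798, 0.32]
tcp_rot: [[0.584, 0.566, 0.582], [0.399, -0.825, 0.401], [0.707, -0.002, -0.707]]
force: [-0.4, -2.1, -0.2]
gripper_width: 0.0555
finger_force: 0.0
```

drive_tool --moves '[[[0, 0, 0], [0, -0.14, 0], 60], [[0, 0, 0], [0, -0.14, 0], 60], [[0, 0, 0], [0, -0.14, 0], 60], [[0, 0, 0], [0, -0.14, 0], 60], [[0, 0, 0], [0, -0.14, 0], 60]]'

```text
time_s: 11.35
eef_pos: [0.3513, -0.3801, 0.3193]
tcp_rot: [[0.822, 0.565, 0.075], [0.562, -0.825, 0.051], [0.091, 0.0, -0.996]]
force: [-0.5, -0.4, -1.1]
gripper_width: 0.0559
finger_force: 0.0
```

drive_tool --moves '[[[0, 0, 0], [0, -0.085, 0], 60], [[0, 0, 0], [0, 0, 0], 60], [[0, 0, 0], [0, 0, 0], 60]]'

```text
time_s: 11.65
eef_pos: [0.3521, -0.3795, 0.3177]
tcp_rot: [[0.824, 0.567, 0.009], [0.567, -0.824, 0.009], [0.013, -0.002, -1.0]]
force: [0.5, 0.2, 0.2]
gripper_width: 0.0558
finger_force: 0.0
```

```bash
python3 - <<'E'
from h import *
s=monitor.read_state();print(np.round(s['tcp_rot'],3),s['eef_pos'])
i=info('wrist');im=imaging.read_camera('wrist');cv2.imwrite('pics/w4.png',im[:,:,::-1])
c=np.array([.508,-.274,0]);h=rz(.596)
L=np.array([[18,28,7],[18,-28,7],[-18,28,7],[-18,-28,7],[-83,0,35]])/1e3
U=proj(i,L@h.T+c);print(np.round(U,1))
goto([.438+0,-.32,.35],tool(.596,0))
u0=np.maximum(U.min(0)-35,0).astype(int);u1=(U.max(0)+35).astype(int);print(u0,u1)
z=cv2.resize(im[u0[1]:u1[1],u0[0]:u1[0]],None,fx=4,fy=4,interpolation=cv2.INTER_CUBIC)[:600,:800];cv2.imwrite('pics/z4.png',z[:,:,::-1])
E
```

```text
[[ 0.824  0.567  0.009]
 [ 0.567 -0.824  0.009]
 [ 0.013 -0.002 -1.   ]] [ 0.35214938 -0.37954148  0.31773275]
[[289.9 -10.9]
 [348.  -10.5]
 [289.2  21.8]
 [348.4  22.3]
 [318.5  82.9]]
t 11.7 pos [ 0.3515 -0.3802  0.3175] q [0.72, 0.48, 0.0, 2.15, -0.03, 0.51, -0.23]
shift [105.8  -0.8 -31.1] turn [-0.003 -0.013  0.005]
[254   0] [383 117]
```

View pics/z4.png

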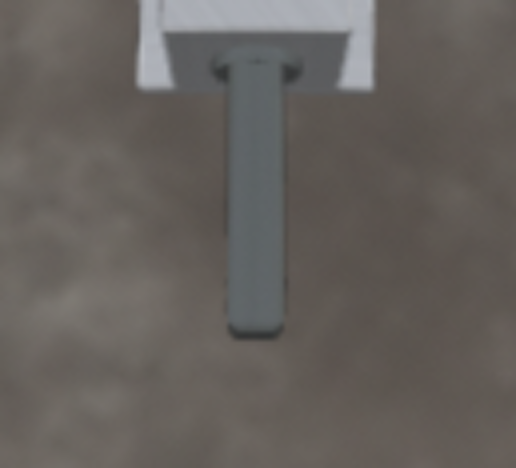

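Block is upright where predicted, with its flange corners at wrist (288,22) and (348,22) and the handle end at (318,82). Before regrasping I'll refine the die set pose from the edges in the pictures I already have.

```bash
cat > edge.py <<'E'
from h import *
from scipy.ndimage import map_coordinates as mc
W1=dict(info('wrist'));W1['extrinsics']=np.array([[7.06781894e-03,-9.99974844e-01,-5.98360980e-04,-3.20113769e-01],[-9.68144533e-01,-6.99261255e-03,2.50294359e-01,3.54589776e-01],[-2.50292247e-01,-1.18973530e-03,-9.68169601e-01,4.89107293e-01],[0,0,0,1]])
def seg(a,b,n=25): return np.linspace(a,b,n)/1e3
S={'ptf':seg((-60,125,95),(-60,-125,95)),'ptr':seg((-60,-125,95),(60,-125,95)),'ptl':seg((-60,125,95),(60,125,95)),
 'stf':seg((-70,125,20),(-70,-125,20)),'sbf':seg((-70,125,0),(-70,-125,0)),'sbr':seg((-70,-125,0),(0,-125,0)),'str':seg((-70,-125,20),(0,-125,20)),'pbf':seg((-60,125,79),(-60,-125,79)),'sbl':seg((-70,125,0),(70,125,0))}
def refine(views,p,rounds=(6,4,3,3)):
    for w in rounds:
        obs=[]
        for i,g,names in views:
            for n in names:
                L=S[n];f=lambda L:proj(i,L@rz(p[2]).T+[p[0],p[1],0])
                U=f(L);T=np.gradient(U,axis=0);T/=np.linalg.norm(T,axis=1,keepdims=True);N=np.c_[-T[:,1],T[:,0]]
                d=np.arange(-w,w+.01,.25);P=U[:,None]+d[None,:,None]*N[:,None]
                v=mc(g,[P[...,1],P[...,0]],order=1,mode='nearest');G=np.abs(np.gradient(v,axis=1)/.25)
                k=G.argmax(1);ok=(G.max(1)>8)&(U[:,0]>3)&(U[:,0]<636)&(U[:,1]>3)&(U[:,1]<396)&(abs(d[k])<w)
                if ok.sum()>4: obs.append((i,L[ok],N[ok],(U[ok]*N[ok]).sum(1)+d[k][ok],n))
        F=lambda p:np.concatenate([((proj(i,L@rz(p[2]).T+[p[0],p[1],0])*N).sum(1)-t) for i,L,N,t,n in obs])
        p=least_squares(F,p,loss='soft_l1',f_scale=.5).x
    return p,[(n,len(t),round(float(np.median(np.abs(((proj(i,L@rz(p[2]).T+[p[0],p[1],0])*N).sum(1)-t)))),2)) for i,L,N,t,n in obs]
def gray(f): return cv2.GaussianBlur(cv2.cvtColor(cv2.imread(f),cv2.COLOR_BGR2GRAY).astype(np.float32),(0,0),.8)
E
python3 - <<'E'
from edge import *
p0=[.6192,-.0500,.0088]
V=[(W1,gray('pics/w1.png'),['ptf','ptr','stf','sbf','sbr','str']),(info('scene'),gray('pics/scene0.png'),['ptf','ptl','ptr','sbf']),(info('side'),gray('pics/side0.png'),['ptf','ptl','ptr','sbl'])]
print(refine(V,p0))
for v in V: print(refine([v],p0))
goto([.4492,-.3138,.1975],tool(.596,0))
E
```

```text
(array([ 0.6220653 , -0.04958969, -0.00854403]), [('ptf', 18, 0.37), ('ptr', 7, 0.75), ('stf', 22, 1.08), ('sbf', 20, 0.88), ('sbr', 24, 0.77), ('str', 24, 0.51), ('ptf', 25, 0.25), ('ptl', 25, 0.25), ('ptr', 24, 0.51), ('sbf', 24, 0.5), ('ptf', 24, 0.52), ('ptl', 22, 0.62), ('ptr', 21, 0.5)])
(array([ 0.62231078, -0.04921097, -0.00591825]), [('ptf', 21, 0.21), ('ptr', 7, 1.05), ('stf', 15, 0.22), ('sbf', 20, 0.44), ('sbr', 24, 0.59), ('str', 23, 0.79)])
(array([ 6.22837397e-01, -5.08296661e-02, -2.65559355e-04]), [('ptf', 25, 0.3), ('ptl', 25, 0.23), ('ptr', 25, 0.24), ('sbf', 19, 0.3)])
(array([ 0.6204333 , -0.05146236, -0.01104873]), [('ptf', 23, 0.1), ('ptl', 23, 1.05), ('ptr', 20, 0.27)])
t 11.7 pos [ 0.3515 -0.3802  0.3175] q [0.72, 0.48, 0.0, 2.15, -0.03, 0.51, -0.23]
shift [116.6   0.8 121.5] turn [-0.003 -0.013  0.005]
```

drive_tool --moves '[[[39, 0, 0], [-0.003, -0.013, 0.005], 60], [[39, 0.5, 0], [0, 0, 0], 60], [[38, 0.5, 20], [0, 0, 0], 60], [[0, 0, 40], [0, 0, 0], 60], [[0, 0, 40], [0, 0, 0], 60]]'

```text
time_s: 12.2
eef_pos: [0.4482, -0.3165, 0.2167]
tcp_rot: [[0.828, 0.56, 0.002], [0.56, -0.828, -0.001], [0.001, 0.001, -1.0]]
force: [0.0, -0.1, -0.9]
gripper_width: 0.056
finger_force: 0.0
```

drive_tool --moves '[[[0, 0, 10], [0, 0, 0], 60], [[0, 0, 5], [0, 0, 0], 60], [[0, 0, 5], [0, 0, 0], 50], [[0, 0, 0], [0, 0, 0], 50]]'

```text
time_s: 12.6
eef_pos: [0.4476, -0.3171, 0.1982]
tcp_rot: [[0.829, 0.56, -0.001], [0.56, -0.829, -0.002], [-0.002, 0.002, -1.0]]
force: [-0.5, -0.3, 0.3]
gripper_width: 0.0476
finger_force: 0.0
```

```bash
python3 - <<'E'
from h import *
goto([.4492,-.3138,.1975],tool(.596,0)); print(monitor.read_state()['force'])
E
```

```text
t 12.6 pos [ 0.4476 -0.3171  0.1982] q [0.5, 0.71, 0.02, 2.15, -0.04, 0.29, -0.43]
shift [ 3.2 -1.8  0.7] turn [ 0.002  0.002 -0.002]
[-0.530958   -0.3359744   0.28716291]
```

drive_tool --moves '[[[3, -1.8, 0.5], [0, 0, 0], 40], [[0, 0, 0], [0, 0, 0], 0], [[0, 0, 0], [0, 0, 0], 0], [[0, 0, 0], [0, 0, 0], 0], [[0, 0, 0], [0, 0, 0], 0]]'

```text
time_s: 13.1
eef_pos: [0.4492, -0.3132, 0.1971]
tcp_rot: [[0.828, 0.561, -0.002], [0.561, -0.828, -0.002], [-0.003, 0.001, -1.0]]
force: [-0.5, -0.4, 1.3]
gripper_width: 0.0117
finger_force: 45.1
```

drive_tool --moves '[[[0, 0, 0], [0, 0, 0], 0], [[0, 0, 0], [0, 0, 0], 0], [[0, 0, 0], [0, 0, 0], 0], [[0, 0, -2], [0, 0, 0], 0], [[0, 0, -20], [0, 0, 0], 0]]'

```text
time_s: 13.6
eef_pos: [0.4486, -0.3128, 0.2172]
tcp_rot: [[0.828, 0.561, -0.006], [0.561, -0.828, 0.0], [-0.005, -0.003, -1.0]]
force: [0.1, 0.5, -3.6]
gripper_width: 0.0118
finger_force: 45.0
```

```bash
python3 - <<'E'
from h import *
s=monitor.read_state();print(s['gripper_width'],s['finger_force'],s['force'],np.round(s['tcp_rot'],3))
goto([.44,-.22,.30],tool(-.006,0))
E
```

```text
0.011758672438178235 44.99879479408264 [ 0.07549788  0.47864422 -3.59560158] [[ 0.828  0.561 -0.006]
 [ 0.561 -0.828  0.   ]
 [-0.005 -0.003 -1.   ]]
t 13.6 pos [ 0.4486 -0.3128  0.2172] q [0.49, 0.67, 0.02, 2.14, -0.04, 0.33, -0.43]
shift [ 44.6 -81.9 -82.7] turn [-0.002  0.006  0.602]
```

drive_tool --moves '[[[0, 0, -40], [0, 0, 0], 0], [[0, 0, -40], [0, 0, 0], 0], [[0, 0, 0], [0, 0, 0.14], 0], [[0, 0, 0], [0, 0, 0.14], 0], [[0, 0, 0], [0, 0, 0.14], 0]]'

```text
time_s: 14.1
eef_pos: [0.4489, -0.3129, 0.2991]
tcp_rot: [[0.986, 0.169, -0.002], [0.169, -0.986, -0.002], [-0.003, 0.001, -1.0]]
force: [-0.4, -0.6, -3.5]
gripper_width: 0.0117
finger_force: 45.0
```

drive_tool --moves '[[[0, 0, 0], [-0.002, 0.006, 0.14], 0], [[0, 0, 0], [0, 0, 0.042], 0], [[-3, -40, 0], [0, 0, 0], 0], [[-3, -40, 0], [0, 0, 0], 0], [[-3, -40, 0], [0, 0, 0], 0]]'

```text
time_s: 14.6
eef_pos: [0.4405, -0.1918, 0.2982]
tcp_rot: [[1.0, -0.005, 0.003], [-0.005, -1.0, -0.003], [0.003, 0.003, -1.0]]
force: [1.7, 1.3, -3.0]
gripper_width: 0.0115
finger_force: 45.0
```

drive_tool --moves '[[[-3, -40, 0], [0, 0, 0], 0], [[-3, -40, 0], [0, 0, 0], 0], [[0, -15, 30], [0, 0, 0], 0], [[0, 0, 20], [0, 0, 0], 0], [[0, 0, 0], [0, 0, 0], 0]]'

```text
time_s: 15.1
eef_pos: [0.4356, -0.0973, 0.2464]
tcp_rot: [[1.0, -0.003, 0.0], [-0.003, -1.0, -0.002], [0.0, 0.002, -1.0]]
force: [0.2, -1.1, -4.4]
gripper_width: 0.0117
finger_force: 45.0
```

```bash
python3 - <<'E'
from edge import *
s=monitor.read_state();print(s['gripper_width'],s['finger_force'],s['force'],np.round(s['tcp_rot'],3))
i=info('wrist');im=imaging.read_camera('wrist');cv2.imwrite('pics/w5.png',im[:,:,::-1])
g=gray('pics/w5.png')
for n in (['ptf'],['ptf','ptl','ptr'],['ptf','ptr','ptl','str','sbr']):print(refine([(i,g,n)],[.622,-.05,-.005]))
print(np.round(proj(i,np.array([[-60,125,95],[-60,-125,95],[60,-125,95]])/1e3+[.622,-.05,0])))
goto([.43,-.0973,.226],tool(-.006,0))
E
```

```text
0.01165046482775368 44.99883949756622 [ 0.15390895 -1.12002099 -4.41745922] [[ 1.    -0.003  0.   ]
 [-0.003 -1.    -0.002]
 [ 0.     0.002 -1.   ]]
(array([ 0.62182027, -0.02572735, -0.0011221 ]), [('ptf', 13, 0.06)])
(array([ 0.62177574, -0.05126165, -0.00178895]), [('ptf', 13, 0.06), ('ptl', 6, 0.04)])
(array([ 0.62170596, -0.05177246, -0.00143645]), [('ptf', 13, 0.1), ('ptl', 6, 0.5), ('sbr', 5, 2.25)])
[[  28.   52.]
 [ 481.   11.]
 [ 449. -152.]]
t 15.15 pos [ 0.4357 -0.098   0.2474] q [-0.01, 0.57, 0.15, 2.36, -0.34, 0.23, -1.13]
shift [-5.7 -0.8 21.4] turn [ 0.003 -0.001  0.001]
```

drive_tool --moves '[[[0, 0.5, 10], [0, 0, 0], 0], [[0, 0, 11], [0.002, 0, 0.001], 0], [[0, 0, 0], [0, 0, 0], 0], [[15, 0, 0], [0, 0, 0], 0], [[15, 0, 0], [0, 0, 0], 0]]'

```text
time_s: 15.65
eef_pos: [0.4661, -0.0994, 0.2274]
tcp_rot: [[1.0, -0.008, 0.004], [-0.008, -1.0, -0.001], [0.004, 0.001, -1.0]]
force: [0.3, -0.4, -4.4]
gripper_width: 0.0118
finger_force: 45.0
```

drive_tool --moves '[[[12, 0, 0], [0, 0, 0], 0], [[10, 0, 0], [0, 0, 0], 0], [[0, 0, 0], [0, 0, 0], 0]]'

```text
time_s: 15.95
eef_pos: [0.4893, -0.099, 0.2274]
tcp_rot: [[1.0, -0.007, 0.006], [-0.007, -1.0, -0.002], [0.006, 0.002, -1.0]]
force: [-0.2, 0.1, -4.4]
gripper_width: 0.0117
finger_force: 45.0
```

```bash
python3 - <<'E'
from h import *
s=monitor.read_state();print(s['gripper_width'],s['force'],np.round(s['tcp_rot'],3))
goto([.519,-.0985,.2245],tool(-.0015,0))
E
```

```text
0.011720593473614451 [-0.21812301  0.10820045 -4.37364235] [[ 1.    -0.007  0.006]
 [-0.007 -1.    -0.002]
 [ 0.006  0.002 -1.   ]]
t 15.95 pos [ 0.4893 -0.099   0.2274] q [-0.02, 0.63, 0.15, 2.26, -0.35, 0.26, -1.14]
shift [29.7 -0.7  3.1] turn [ 0.002 -0.006 -0.005]
```

Free so far. I'll correct the small tilt, advance to just short of the pins, and lower.

drive_tool --moves '[[[8, -0.5, 0], [0.002, -0.006, -0.005], 0], [[8, 0, 0], [0, 0, 0], 0], [[8, 0, 0], [0, 0, 0], 0], [[0, 0, 1.5], [0, 0, 0], 0], [[0, 0, 0], [0, 0, 0], 0]]'

```text
time_s: 16.45
eef_pos: [0.5126, -0.0986, 0.2259]
tcp_rot: [[1.0, -0.002, -0.0], [-0.002, -1.0, 0.0], [-0.0, -0.0, -1.0]]
force: [1.5, 0.4, -1.2]
gripper_width: 0.012
finger_force: 45.0
```

drive_tool --moves '[[[0, 0, 0.8], [0, 0, 0], 0], [[0, 0, 0], [0, 0, 0], 0]]'

```text
time_s: 16.65
eef_pos: [0.5123, -0.0987, 0.2253]
tcp_rot: [[1.0, -0.002, -0.0], [-0.002, -1.0, 0.0], [-0.0, -0.0, -1.0]]
force: [3.0, 0.3, 0.8]
gripper_width: 0.0115
finger_force: 45.0
```

drive_tool --moves '[[[0, 0, 0.7], [0, 0, 0], 0], [[0, 0, 0], [0, 0, 0], 0]]'

```text
time_s: 16.85
eef_pos: [0.5122, -0.0987, 0.2246]
tcp_rot: [[1.0, -0.002, -0.001], [-0.002, -1.0, 0.0], [-0.001, -0.0, -1.0]]
force: [1.2, -0.5, 3.4]
gripper_width: 0.0116
finger_force: 45.0
```

```bash
python3 - <<'E'
from h import *
s=monitor.read_state();print(s['gripper_width'],s['force'],np.round(s['tcp_rot'],4))
goto([.519,-.0985,.2231],tool(-.0015,0))
E
```

```text
0.011627155081571739 [ 1.21331988 -0.48290907  3.41542663] [[ 1.0e+00 -2.5e-03 -8.0e-04]
 [-2.5e-03 -1.0e+00  5.0e-04]
 [-8.0e-04 -5.0e-04 -1.0e+00]]
t 16.85 pos [ 0.5122 -0.0987  0.2246] q [-0.03, 0.65, 0.17, 2.21, -0.34, 0.31, -1.14]
shift [ 6.8 -0.3  1.5] turn [-0.     0.001 -0.001]
```

drive_tool --moves '[[[0, 0, 0], [0, 0, 0], 25], [[0, 0, 0], [0, 0, 0], 25], [[0, 0, 0], [0, 0, 0], 25], [[0, 0, -1], [0, 0, 0], 0], [[0, 0, 0], [0, 0, 0], 0]]' --force 20

```text
time_s: 17.35
eef_pos: [0.5119, -0.0987, 0.2253]
tcp_rot: [[1.0, -0.002, -0.002], [-0.002, -1.0, 0.001], [-0.002, -0.001, -1.0]]
force: [-0.4, 0.1, 0.4]
gripper_width: 0.0118
finger_force: 18.5
```

drive_tool --moves '[[[0, 0, 0], [0, 0, 0], 0], [[0, 0, 0], [0, 0, 0], 0], [[2, 0, 0], [0, 0, 0], 0], [[2, 0, 0], [0, 0, 0], 0], [[0, 0, 0], [0, 0, 0], 0]]'

```text
time_s: 17.85
eef_pos: [0.5153, -0.0986, 0.2253]
tcp_rot: [[1.0, -0.003, -0.004], [-0.003, -1.0, 0.001], [-0.004, -0.001, -1.0]]
force: [-4.9, 0.9, 4.8]
gripper_width: 0.0117
finger_force: 20.0
```

drive_tool --moves '[[[1.5, 0, 0], [0, 0, 0], 0], [[0, 0, 0], [0, 0, 0], 0]]'

```text
time_s: 18.05
eef_pos: [0.5169, -0.0987, 0.2253]
tcp_rot: [[1.0, -0.002, -0.003], [-0.002, -1.0, 0.001], [-0.003, -0.001, -1.0]]
force: [-5.7, 0.5, 4.4]
gripper_width: 0.0123
finger_force: 20.0
```

drive_tool --moves '[[[1, 0, 0], [0, 0, 0], 0], [[0, 0, 0], [0, 0, 0], 0]]'

```text
time_s: 18.25
eef_pos: [0.5182, -0.0986, 0.2253]
tcp_rot: [[1.0, -0.002, -0.003], [-0.002, -1.0, 0.001], [-0.003, -0.001, -1.0]]
force: [-5.1, 0.1, 3.9]
gripper_width: 0.0115
finger_force: 20.0
```

drive_tool --moves '[[[1, 0, 0], [0, 0, 0], 0], [[0, 0, 0], [0, 0, 0], 0]]'

```text
time_s: 18.45
eef_pos: [0.5194, -0.0986, 0.2253]
tcp_rot: [[1.0, -0.002, -0.002], [-0.002, -1.0, 0.001], [-0.002, -0.001, -1.0]]
force: [-3.1, 0.6, 3.1]
gripper_width: 0.0118
finger_force: 20.0
```

drive_tool --moves '[[[1, 0, 0], [0, 0, 0], 0], [[0, 0, 0], [0, 0, 0], 0]]'

```text
time_s: 18.65
eef_pos: [0.5198, -0.0987, 0.2252]
tcp_rot: [[1.0, -0.002, -0.004], [-0.002, -1.0, 0.001], [-0.004, -0.001, -1.0]]
force: [-7.9, 0.6, 5.8]
gripper_width: 0.012
finger_force: 20.0
```

drive_tool --moves '[[[1, 0, 0], [0, 0, 0], 0], [[0, 0, 0], [0, 0, 0], 0]]'

```text
time_s: 18.85
eef_pos: [0.5201, -0.0987, 0.2252]
tcp_rot: [[1.0, -0.003, -0.005], [-0.003, -1.0, 0.001], [-0.005, -0.001, -1.0]]
force: [-9.7, -0.7, 7.7]
gripper_width: 0.0117
finger_force: 20.0
```

drive_tool --moves '[[[1.5, 0, 0], [0, 0, 0], 0], [[0, 0, 0], [0, 0, 0], 0]]'

```text
time_s: 19.05
eef_pos: [0.5206, -0.0988, 0.2251]
tcp_rot: [[1.0, -0.003, -0.008], [-0.003, -1.0, 0.002], [-0.008, -0.002, -1.0]]
force: [-12.5, -0.5, 10.2]
gripper_width: 0.0116
finger_force: 20.0
```

drive_tool --moves '[[[1.5, 0, 0], [0, 0, 0], 0], [[0, 0, 0], [0, 0, 0], 0]]'

```text
time_s: 19.25
eef_pos: [0.5212, -0.0988, 0.2249]
tcp_rot: [[1.0, -0.003, -0.01], [-0.003, -1.0, 0.002], [-0.01, -0.002, -1.0]]
force: [-16.1, -0.6, 12.3]
gripper_width: 0.0121
finger_force: 20.0
```

drive_tool --moves '[[[0, 0, 0], [0, 0, 0], 40], [[0, 0, 0], [0, 0, 0], 40], [[0, 0, 0], [0, 0, 0], 40], [[-2, 0, -5], [0, 0, 0], 40], [[-2, 0, -15], [0, 0, 0], 40]]'

```text
time_s: 19.75
eef_pos: [0.5205, -0.0986, 0.2449]
tcp_rot: [[1.0, -0.002, -0.003], [-0.002, -1.0, 0.001], [-0.003, -0.001, -1.0]]
force: [0.2, 0.2, 0.1]
gripper_width: 0.037
finger_force: 0.0
```

drive_tool --moves '[[[0, 0, -30], [0, 0, 0], 40], [[-20, 0, -40], [0, 0, 0], 40], [[-20, 0, -40], [0, 0, 0], 40], [[-20, 0, -20], [0, 0, 0], 40], [[0, 0, 0], [0, 0, 0], 0]]'

```text
time_s: 20.25
eef_pos: [0.4591, -0.099, 0.3781]
tcp_rot: [[1.0, -0.003, 0.002], [-0.003, -1.0, 0.001], [0.002, -0.001, -1.0]]
force: [0.6, 0.3, -1.0]
gripper_width: 0.0326
finger_force: 0.0
```

```bash
python3 - <<'E'
from edge import *
i=info('wrist');im=imaging.read_camera('wrist');cv2.imwrite('pics/w6.png',im[:,:,::-1])
print(refine([(i,gray('pics/w6.png'),['ptf','ptr','ptl'])],[.6218,-.051,-.0015]))
p=np.array([.6218,-.051,0]);L=np.array([[-32-83,-48-6,57.5],[-115,-42,57.5],[-60,-42,57.5],[-60,-54,57.5],[-50,-20,26],[-50,-76,26]])/1e3
U=proj(i,L+p);print(np.round(U,1))
o=(U[:2].mean(0)-[60,70]).astype(int);o=np.maximum(o,0);print(o)
a=cv2.resize(im[o[1]:o[1]+110,o[0]:o[0]+120],None,fx=5,fy=5,interpolation=cv2.INTER_CUBIC)[:600]
a=cv2.copyMakeBorder(a,0,600-a.shape[0],0,0,cv2.BORDER_CONSTANT)
sc=imaging.read_camera('scene')[165:245,250:370];si=imaging.read_camera('side')[165:250,225:345]
b=np.vstack([cv2.resize(sc,(200,150)),cv2.resize(si,(200,150)),cv2.resize(im,(200,125)),np.zeros((175,200,3),np.uint8)])
cv2.imwrite('pics/z6.png',np.hstack([a,b])[:,:,::-1])
s=monitor.read_state();print(s['eef_pos'],s['force'],s['time_s'])
E
```

```text
(array([ 0.62220695, -0.04971021, -0.0031702 ]), [('ptf', 24, 0.24), ('ptr', 15, 0.78), ('ptl', 19, 0.73)])
[[323.6 143. ]
 [311.2 143.1]
 [310.9  86.6]
 [323.5  86.6]
 [290.7  81. ]
 [343.6  80.8]]
[257  73]
[ 0.46143376 -0.09836675  0.37526978] [-0.60080066  0.13887176 -0.62734261] 20.4
```

View pics/z6.png

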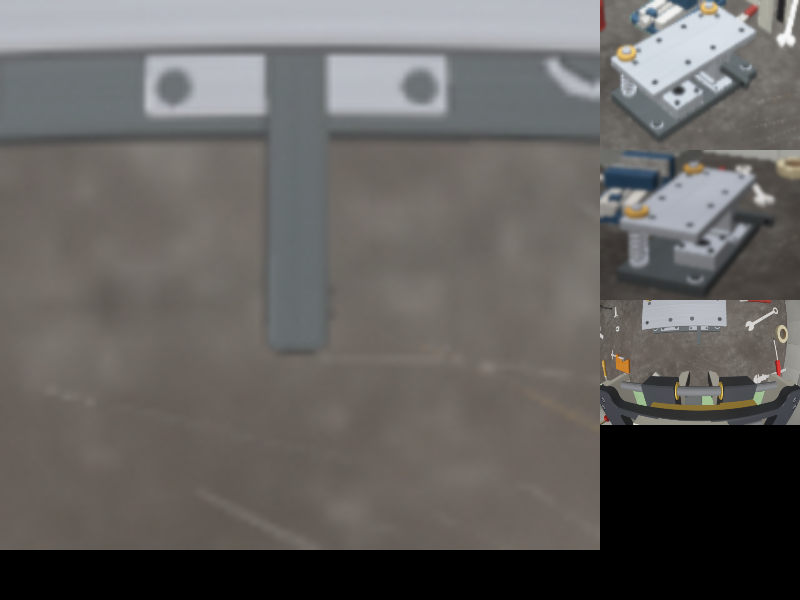

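Block home. The handle points straight out, with its end at wrist (316,142) against a predicted 143, centred over the landing. Bystanders are undisturbed. Next I press the plate at its centre with closed fingers.

drive_tool --moves '[[[40, -12, 0], [0, 0, 0], 0], [[40, -12, 0], [0, 0, 0], 0], [[40, -12, 10], [0, 0, 0], 0], [[40, -12, 20], [0, 0, 0], 0], [[0, 0, 30], [0, 0, 0], 0]]' --force 20

```text
time_s: 20.9
eef_pos: [0.6265, -0.0481, 0.313]
tcp_rot: [[1.0, 0.002, 0.003], [0.002, -1.0, 0.001], [0.003, -0.001, -1.0]]
force: [-0.8, 0.5, -1.5]
gripper_width: 0.0006
finger_force: 0.0
```

drive_tool --moves '[[[0, 0, 20], [0, 0, 0], 0], [[0, 0, 8], [0, 0, 0], 0], [[0, 0, 0], [0, 0, 0], 0], [[0, 0, 0], [0, 0, 0], 0]]'

```text
time_s: 21.3
eef_pos: [0.6211, -0.0512, 0.2872]
tcp_rot: [[1.0, -0.003, -0.002], [-0.003, -1.0, 0.0], [-0.002, -0.0, -1.0]]
force: [-0.9, -0.0, -0.1]
gripper_width: 0.0004
finger_force: 0.0
```

drive_tool --moves '[[[0, 0, 3], [0, 0, 0], 0], [[0, 0, 3], [0, 0, 0], 0], [[0, 0, 0], [0, 0, 0], 0]]'

```text
time_s: 21.6
eef_pos: [0.6209, -0.0509, 0.2816]
tcp_rot: [[1.0, -0.002, -0.001], [-0.002, -1.0, 0.001], [-0.001, -0.001, -1.0]]
force: [0.5, -0.3, -0.0]
gripper_width: 0.0006
finger_force: 0.0
```

drive_tool --moves '[[[0, 0, 2], [0, 0, 0], 0], [[0, 0, 2], [0, 0, 0], 0], [[0, 0, 0], [0, 0, 0], 0]]'

```text
time_s: 21.9
eef_pos: [0.6209, -0.0509, 0.2776]
tcp_rot: [[1.0, -0.002, -0.001], [-0.002, -1.0, 0.001], [-0.001, -0.001, -1.0]]
force: [-0.3, -0.2, 5.6]
gripper_width: 0.0006
finger_force: 2.6
```

drive_tool --moves '[[[0, 0, 2], [0, 0, 0], 0], [[0, 0, 1], [0, 0, 0], 0], [[0, 0, 0], [0, 0, 0], 0]]'

```text
time_s: 22.2
eef_pos: [0.6209, -0.0509, 0.2748]
tcp_rot: [[1.0, -0.002, -0.001], [-0.002, -1.0, 0.001], [-0.001, -0.001, -1.0]]
force: [-1.4, 0.5, 6.0]
gripper_width: 0.0007
finger_force: 3.1
```

drive_tool --moves '[[[0, 0, 1], [0, 0, 0], 0], [[0, 0, 1], [0, 0, 0], 0], [[0, 0, 0], [0, 0, 0], 0]]'

```text
time_s: 22.5
eef_pos: [0.6209, -0.051, 0.2735]
tcp_rot: [[1.0, -0.002, -0.0], [-0.002, -1.0, 0.001], [-0.0, -0.001, -1.0]]
force: [-2.9, 1.0, 12.8]
gripper_width: 0.0005
finger_force: 6.3
```

drive_tool --moves '[[[0, 0, 0.6], [0, 0, 0], 0], [[0, 0, 0], [0, 0, 0], 0], [[0, 0, 0], [0, 0, 0], 0]]'

```text
time_s: 22.8
eef_pos: [0.6208, -0.051, 0.2734]
tcp_rot: [[1.0, -0.002, -0.0], [-0.002, -1.0, 0.001], [-0.0, -0.001, -1.0]]
force: [-3.5, 2.0, 18.4]
gripper_width: 0.0005
finger_force: 9.2
```

drive_tool --moves '[[[0, 0, 0], [0, 0, 0], 0], [[0, 0, 0], [0, 0, 0], 0], [[0, 0, 0], [0, 0, 0], 0]]'

```text
time_s: 23.1
eef_pos: [0.6208, -0.051, 0.2734]
tcp_rot: [[1.0, -0.002, -0.0], [-0.002, -1.0, 0.001], [-0.0, -0.001, -1.0]]
force: [-4.1, 1.6, 17.9]
gripper_width: 0.0002
finger_force: 9.2
```

```bash
python3 -c "
from rig import job
print(job.finish_job())"
```

```text
the job is handed in; nothing more can be done
None
```

The job is handed in at about 23 s: the set block stands upright on the landing plate, pushed firmly against the dowel pins with its handle straight out of the front, and the arm has let go of it. The arm is holding the upper plate down on it with about 18 N, and the result of the judging was not shown.

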